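# Clear and throw the antenna changeover lever

## Robot

A 6-joint arm with a two-finger parallel gripper is mounted at the origin on the work surface. World frame = base frame: x ahead of the robot, y to its left, z up, the work surface at z = 0. Lengths are in m, angles in rad, forces in N, time in s.
With the tool pointing down it reaches from about 0.325 to 0.85 m from the base axis. Payload 15.5 kg.
Tool frame: the origin (TCP) lies at the very end of the fingers, on their centre line; the grasp point (between the pads) lies ctrl.pinch_z behind it (ctrl.pinch_z is the distance from the TCP to the grasp point, in m); y points along the fingers, z is the direction in which the jaws open and shut, and the axes are right-handed (so a half turn about y gives the same grasp; the last joint's range is limited). The gripper opens to 91 mm and grips with 3 to 60 N. Pads are 32 mm wide; open, the fingers measure 118 mm over their backs; the gripper's body (76 mm by 178 mm) begins 60 mm behind the grasp point.
Start: joints at [-1.391, 0.494, 1.345, -0, 1.302, -0.096], TCP at [0.17, -0.601, 0.214] pointing down, gripper open.
Joint ranges: [-2.91, 2.91], [-0.82, 2.16], [0.22, 2.67], [-1.22, 4.37], [0.12, 2.79], [-3.08, 3.08]. Speed limits (rad/s): [1.89, 1.89, 2.57, 3.01, 3.01, 3.01].

## Interface

Orientations are given as a unit quaternion [x, y, z, w].
In Python, from plant import ctrl, eyes gives the robot as it stands. The module is installed in compiled form; this text tells all that it offers.
- The arm moves only by the tool drive_tool, never from a script. Its argument "commands" is a list of rows, each an object with "jaw": the opening, from 0 (shut) to 1 (fully open); "linear": the shift along the tool's x, y, z in m, a list of three; "angular": the turn, a rotation vector about the tool's x, y, z in degrees, a list of three. A call has 1 to 8 rows; each row is the pose to reach, as a shift and turn from the pose measured when the call began, along the tool's axes at that moment; what a row does not reach only later rows make up. A row lasts 1/8 s, in which the tool goes at most 62.5 mm and 10.7 degrees, less where a joint would pass 70% of its speed; a pose out of reach is approached as far as the arm can. A call with a gripper value outside its range is refused whole. The fingers move at their own pace and stop on an object; "newtons" is the grip in N (left out, the last holds). Time passes only in rows, so rows that repeat a pose let the fingers close. It gives the time, the measured TCP pose, the force and the opening at its end, in the units of the state.
- ctrl.observe(): the state, without advancing time (a new reading comes with each control period).
- eyes.read_camera(name): name is "scene" or "side" or "wrist"; returns a dict with "image" (480x640x3 uint8, red, green, blue), "intrinsics" (3x3 intrinsics, pixels), "cam_to_world" (4x4, takes a point from camera to world coordinates). Camera axes: x right, y down, z forward; pixel columns grow to the right and rows downward; lengths in m; the calibration is good to about 2 mm. The wrist camera is an equidistant fisheye: a pixel r from the principal point sees the ray r / f radians off the axis. A picture is of the moment at which its call begins. There is no depth.
- ctrl.finish_job(): hands the job in, once; it reports no verdict.
The state is a dict: "clock": time; "joint_pos": joint angles; "joint_velocities": joint speeds; "joint_torque": joint torques, N m; "ee_pos": TCP position; "ee_rot": TCP orientation; "force": force on the tool from outside, world axes, zero at the start; "wrist_torque": the same for the moment, N m; "finger_gap": finger opening in m.
Only numpy, scipy, OpenCV 4.12 (cv2) and the standard library are available. Lean on these libraries where they do the work, as an engineer would, in place of code of your own. Each camera call takes 0.05 s, during which the arm holds its last target.

## Task

The antenna has to be changed over: first lift the tall solder reel off the switch box, where it stands in the lever's way, and set it gently down, upright, in the shallow empty tray. Then lift the lockout collar on the lever, and with the collar held up swing the lever through the gate to its far stop, and let the collar drop fully home again beyond the gate teeth. Leave the other things on the bench where they are.

Things in the scene. Friction and masses are not known exactly. Their poses are not given: they have to be found in the camera images.
- switch: Grey switch box fixed to the bench: 190 mm along its x, 130 along y, its flat deck 60 mm above the bench. Origin: on the bench below the lever's pivot; the box runs from 85 mm behind it (-x) to 105 mm ahead (+x). x is the direction the lever is thrown, away from its starting side; y along the hinge; z up. Three coax sockets stand out 20 mm from its -x face.
- pivot (a point): The lever's hinge point, 30 mm above the bench over the switch's origin; its axes are the switch's axes.
- gate (a point): Top of the gate, midway between the two teeth, 101 mm above the bench, above the pivot. Two steel cheeks (the pair 28 mm wide along y, about 66 mm long along x, slot between them for the stem) rise from the deck to an arc 61 mm from the pivot; on the crown of each stands a tooth 8 mm long along x and 10 mm tall.
- lever (a joint): Angle of the lever, an 8 mm stem hinged about the switch's y axis at point pivot. 0 upright, negative towards the switch's -x (starts at -0.36 to -0.24 rad), positive towards +x; stops at +-0.36. A point r up the stem lies at x = r sin q, z = r cos q from pivot. About 0.16 N m of friction; stays where left. With the collar down the teeth block it between about -0.2 and +0.2.
- collar (a joint): Lift of the lockout collar along the stem, m: 0 fully down, 0.014 fully up under the knob. A spring pushes it down (2.6 N when down, 4.3 N when up) and it drops by itself when let go, unless over the teeth. It clears the teeth when lifted more than 0.011.
- collar_grip (a point): Middle of the collar's grip sleeve, on the stem's axis, 93 mm from the pivot when down (moves with the collar); its z runs up the stem, its y along the hinge. The sleeve is ribbed metal, 32 mm across, 22 mm tall (11 mm each way from this point); below it a square nose 20 mm along x, 26 along y, 18 tall. The knob above is narrower than the sleeve, so fingers can pass it.
- lever_top (a point): Top of the lever's black mushroom knob, 131 mm from the pivot; the knob is 24 mm across and 15 mm tall.
- reel: Tall solder reel, a cylinder 52 mm across and 68 mm high, 0.2 to 0.45 kg, standing on the switch deck on the +x side of the lever, in the way of the lever's throw. Origin: centre of its underside; z up its axis.
- tray: Empty shallow open grey tray fixed to the bench, 150 mm along its x, 130 mm along its y, 22 mm high, walls 4 mm, floor 4 mm thick. Origin: centre of its underside on the bench.
- tray_in (a point): Centre of the tray's inner floor.
- driver: Bystander: screwdriver, 190 mm long, lying on the bench; origin under its middle
- mic: Bystander: black hand microphone 85 x 55 x 30 mm lying on the bench; origin at its underside
- wire_spool: Bystander: flat wide spool of copper wire, 72 mm across, 34 mm high, standing on the bench; not the solder reel
- jar: Bystander: small jar, 56 mm across, 75 mm high
- multimeter: Bystander: grey multimeter 85 x 160 x 36 mm lying face up
- mug: Bystander: white mug, 80 mm across, 90 mm high
- wrench: Bystander: steel wrench 160 mm long lying flat
Mind the look-alikes: they are no part of the job. What is shaped like the reel but blue or brown is not meant.

How it is judged:
On the way, in this order (a step that is already met when the one before it is completed fails the run):
1. the reel stands upright and at rest in the tray, let go (z of reel in the frame of tray_in below 0.006 m and x of reel in the frame of tray_in between -0.052 and 0.052 m and y of reel in the frame of tray_in between -0.042 and 0.042 m and angle between reel's own z axis and vertical below 0.1 rad and linear speed of reel below 0.02 m/s and contact force between the fingers and reel below 0.1 N), for 0.3 s.
2. the collar is lifted clear of the teeth while the lever is still on its starting side (value of joint collar above 0.009 m and value of joint lever below -0.12 rad), for 0.1 s.
3. the lever is beyond the gate (value of joint lever above 0.22 rad), for 0.1 s.
At the end, for the whole second after the job is handed in: The lever leans beyond +0.30 rad (its far stop is at +0.36) with the collar down to within 3 mm; the reel stands upright (within 0.1 rad) and still, wholly on the tray's floor (z of reel in the frame of tray_in below 0.006 m and x of reel in the frame of tray_in between -0.052 and 0.052 m and y of reel in the frame of tray_in between -0.042 and 0.042 m and angle between reel's own z axis and vertical below 0.1 rad and linear speed of reel below 0.02 m/s and value of joint lever above 0.3 rad and value of joint collar below 0.003 m and angular speed of reel below 0.1 rad/s); the robot touches nothing.
It fails at once if the reel is tipped over (angle between reel's own z axis and vertical above 0.7 rad).
It fails at once if the reel is dropped or thrown (moving freely faster than 0.5 m/s) (contact force between the fingers and reel below 0.05 N and linear speed of reel above 0.5 m/s).
It fails at once if a bystander is shifted by more than 40 mm (distance of any of driver, mic, wire_spool, jar, multimeter, mug, wrench from where it was at the start of the episode above 0.04 m).
It also fails if it takes over 58 s, if anything falls off the work surface, if the arm or the gripper's body presses on something with over 40 N, if the wrist force passes 120 N, or if a joint passes its speed limit or range.

## Working session

There is one attempt and no reset: what is moved stays moved. The work goes in short steps, Python scripts to look and compute and a tool call to move; the robot and the scene stay as the last step left them, time stands still between calls to the robot, and variables do not carry over. Pictures are saved under pics/ and viewed, and the job is handed in when it is done.

Besides the shell and the picture viewer there is one more tool, called after "Call:" as name([rows], argument=value, ...), one row to a line, values as JSON. drive_tool: Moves the arm, as the interface text tells. Its arguments: {"type":"object","properties":{"commands":{"type":"array","items":{"type":"object","properties":{"jaw":{"type":"number"},"linear":{"type":"array","items":{"type":"number"}},"angular":{"type":"array","items":{"type":"number"}}}}},"newtons":{"type":"number"}},"required":["commands"]}

```bash
mkdir -p pics; ls
cat > h.py <<'E'
from plant import ctrl, eyes
import numpy as np, cv2, pickle
def snap(n,tag):
    d=eyes.read_camera(n); cv2.imwrite(f'pics/{tag}.png',d['image'][:,:,::-1]); pickle.dump(d,open(f'pics/{tag}.pkl','wb')); return d
def load(tag): return pickle.load(open(f'pics/{tag}.pkl','rb'))
def ray(d,u,v):
    K=d['intrinsics'];T=d['cam_to_world'];x=np.array([(u-K[0,2])/K[0,0],(v-K[1,2])/K[1,1],1]);return T[:3,3],T[:3,:3]@x
def atz(d,u,v,z):
    o,r=ray(d,u,v);return o+r*(z-o[2])/r[2]
def proj(d,p):
    K=d['intrinsics'];T=d['cam_to_world'];c=T[:3,:3].T@(np.array(p)-T[:3,3]);return K[0,0]*c[0]/c[2]+K[0,2],K[1,1]*c[1]/c[2]+K[1,2]
E
python3 - <<'E'
from h import *
for n in('scene','side','wrist'):
    d=snap(n,n+'0');print(n,d['intrinsics'].tolist(),np.round(d['cam_to_world'],3).tolist())
print(ctrl.observe(),ctrl.pinch_z)
E
```

```text
pics
scene [[520.3048742023008, 0.0, 311.9751270877391], [0.0, 520.3048742023008, 231.52284731859493], [0.0, 0.0, 1.0]] [[0.876, 0.311, -0.369, 1.007], [0.482, -0.555, 0.678, -0.844], [0.006, -0.772, -0.636, 0.861], [0.0, 0.0, 0.0, 1.0]]
side [[490.39771580582544, 0.0, 313.09105990684174], [0.0, 490.39771580582544, 242.19680547275968], [0.0, 0.0, 1.0]] [[-0.85, -0.345, 0.398, 0.192], [-0.526, 0.583, -0.619, 0.522], [-0.018, -0.736, -0.677, 0.791], [0.0, 0.0, 0.0, 1.0]]
wrist [[371.64829954431775, 0.0, 325.63169752995276], [0.0, 371.64829954431775, 240.89771080016908], [0.0, 0.0, 1.0]] [[0.271, -0.928, -0.254, 0.243], [-0.962, -0.262, -0.071, -0.58], [-0.0, 0.264, -0.964, 0.385], [0.0, 0.0, 0.0, 1.0]]
{'clock': 0.15, 'joint_pos': array([-1.39050807e+00,  4.94027216e-01,  1.34592264e+00,  5.63983144e-06,
        1.30250715e+00, -9.54963574e-02]), 'joint_velocities': array([-9.77218276e-04, -1.13596714e-03, -2.33064461e-03,  1.78611240e-03,
        9.47110789e-05, -1.14289258e-03]), 'joint_torque': array([ 9.06161822e-04, -8.79192138e+01, -3.82053530e+01,  7.07094069e-02,
        5.01259009e-02, -4.70752150e-05]), 'ee_pos': array([ 0.17014928, -0.6011248 ,  0.21350589]), 'ee_rot': array([-0.09720638,  0.70070027, -0.70008947,  0.09718432]), 'force': array([ 0.45241018, -0.43137798, -0.37087033]), 'wrist_torque': array([ 0.00930802, -0.03328528, -0.02375482]), 'finger_gap': 0.09126133295274985} 0.0188
```

View pics/scene0.png

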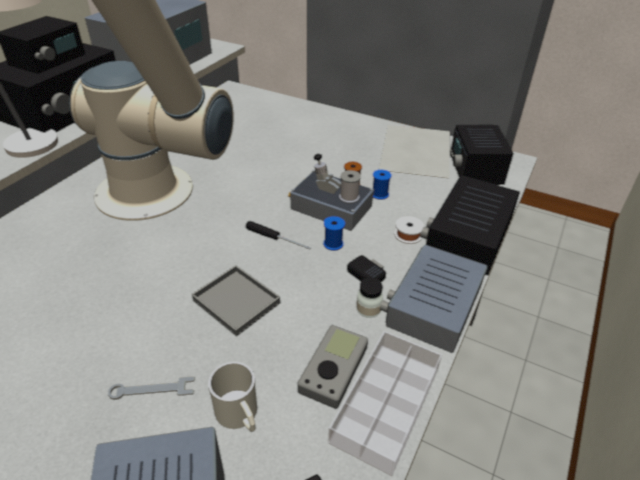

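View pics/side0.png

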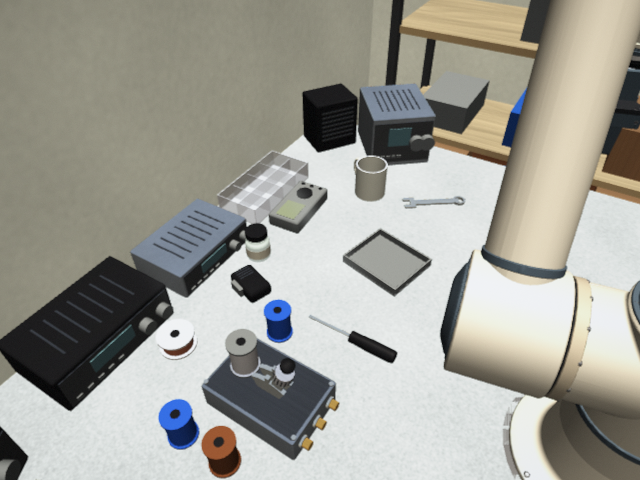

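View pics/wrist0.png

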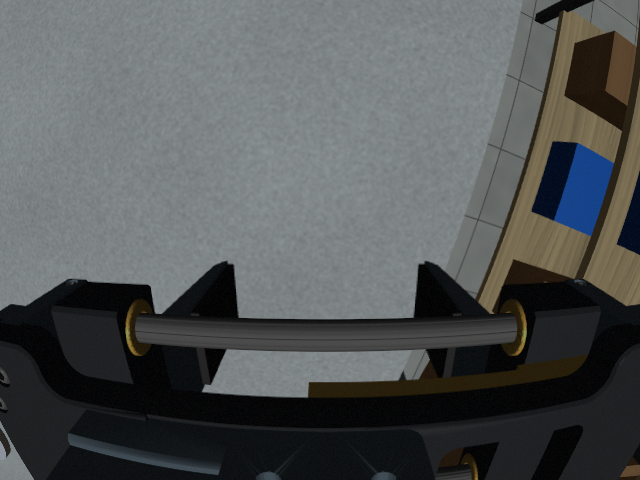

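The reel candidates are: grey one on the switch deck (scene 350,186 / side 242,352), blue ones (scene 382,184 and 334,232), brown one (scene 353,170), and a flat white and copper spool (scene 409,229). The grey one standing on the deck fits the description. I'll confirm it in crops.

Run:
```python
from h import *
a=load('scene0')['image'][140:235,280:400,::-1]; b=load('side0')['image'][320:460,190:350,::-1]
cv2.imwrite('pics/c1.png',cv2.resize(a,(720,570),interpolation=cv2.INTER_CUBIC))
cv2.imwrite('pics/c2.png',cv2.resize(b,(640,560),interpolation=cv2.INTER_CUBIC))
```

```text
(no output)
```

View pics/c1.png

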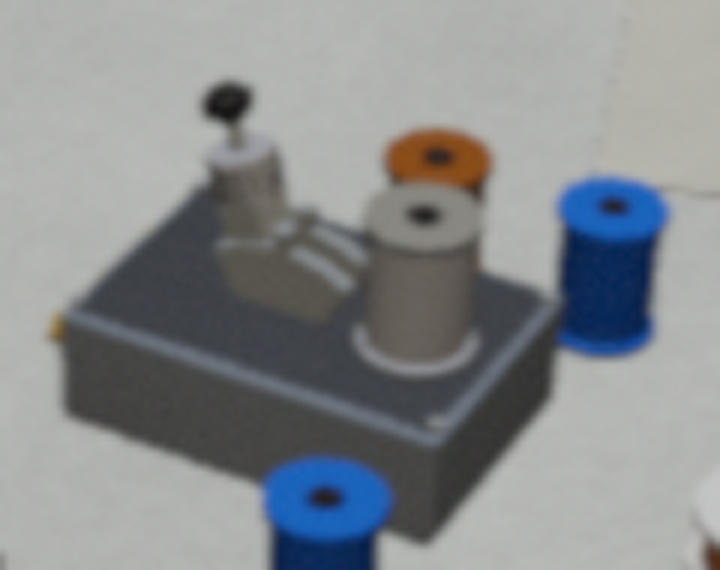

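View pics/c2.png

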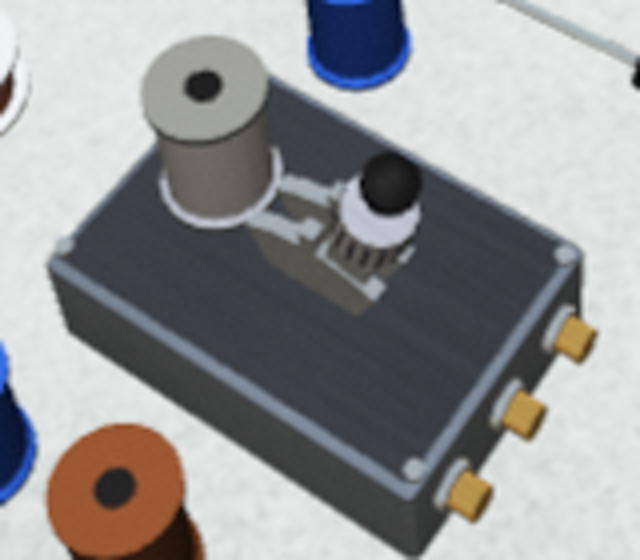

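Run:
```python
from h import *
S=load('scene0');D=load('side0')
def r(n,d,L,z):
    P=np.array([atz(d,u,v,z) for u,v in L]);print(n,np.round(P[:,:2],4).tolist());return P
a=r('deck side',D,[(202.5,386),(293.7,443),(335.5,382.5)],.06)
r('deck scene',S,[(290.8,193),(352.5,212.8),(372.2,190.8)],.06)
for i,j in((0,1),(1,2)): print(np.linalg.norm(a[i]-a[j]),np.degrees(np.arctan2(*(a[i]-a[j])[[1,0]])))
r('reel side',D,[(240.75,341.5)],.128);r('reel sc',S,[(350.8,175.7)],.128)
r('tray sc',S,[(235,267),(279,298),(237,332),(193,299)],.022)
r('tray sd',D,[(380,231),(431,261),(397,292),(344,262)],.022)
# knob triangulate
o1,r1=ray(D,287.5,365);o2,r2=ray(S,318,157)
t=np.linalg.lstsq(np.c_[r1,-r2],o2-o1,rcond=None)[0];print(o1+t[0]*r1,o2+t[1]*r2)
```

```text
deck side [[0.5944, 0.251], [0.4095, 0.2531], [0.4067, 0.13]]
deck scene [[0.4148, 0.1242], [0.5952, 0.1262], [0.5996, 0.2399]]
0.18487634620104942 -0.6674397107350761
0.12318069207573765 88.68672468975697
reel side [[0.5577, 0.181]]
reel sc [[0.5594, 0.1827]]
tray sc [[0.4255, -0.1513], [0.5672, -0.1853], [0.5418, -0.3082], [0.4046, -0.2795]]
tray sd [[0.5287, -0.2954], [0.3878, -0.262], [0.4139, -0.1402], [0.5514, -0.1612]]
[0.45802701 0.18946722 0.14910965] [0.45981893 0.1905417  0.14929443]
```

Run:
```python
from h import *
from scipy.spatial.transform import Rotation as R
print(np.round(R.from_quat(ctrl.observe()['ee_rot']).as_matrix(),3))
S=load('scene0');D=load('side0')
a=S['image'][255:345,180:290,::-1]; b=D['image'][220:300,335:440,::-1]
cv2.imwrite('pics/t.png',np.vstack([cv2.resize(a,(440,360)),cv2.resize(b,(440,335))])[:,:,:][:600] if 0 else np.hstack([cv2.resize(a,(396,324)),cv2.resize(b,(396,324))]))
# dark rim segmentation
for n,d,(y0,y1,x0,x1) in(('sc',S,(255,345,180,290)),('sd',D,(220,300,335,440))):
    g=cv2.cvtColor(d['image'],cv2.COLOR_RGB2GRAY)[y0:y1,x0:x1]
    m=(g<150).astype(np.uint8);c,_=cv2.findContours(m,0,2);c=max(c,key=cv2.contourArea)
    h=cv2.approxPolyDP(cv2.convexHull(c),4,True)[:,0]+[x0,y0];print(n,h.tolist(),cv2.contourArea(c))
    print(np.round([atz(d,u,v,.022)[:2] for u,v in h],4).tolist())
```

```text
[[-0.962 -0.     0.272]
 [-0.272  0.001 -0.962]
 [-0.    -1.    -0.001]]
sc [[234, 266], [280, 299], [236, 336], [192, 300], [194, 292]] 3392.0
[[0.4214, -0.1496], [0.5706, -0.1867], [0.5461, -0.3178], [0.4045, -0.2829], [0.3931, -0.2617]]
sd [[379, 229], [431, 260], [395, 295], [343, 261]] 3124.5
[[0.534, -0.3006], [0.389, -0.2649], [0.414, -0.1306], [0.5549, -0.1628]]
```

View pics/t.png

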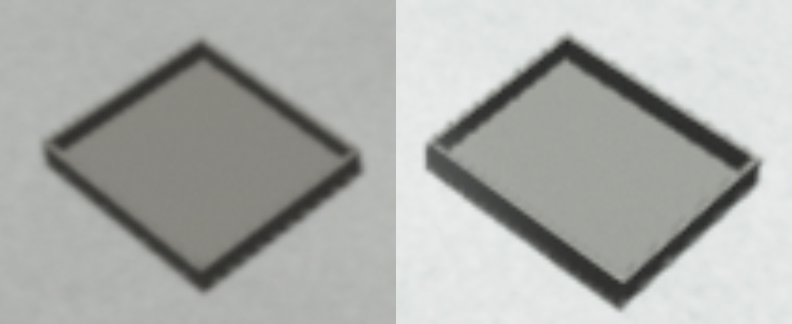

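Run:
```python
from h import *
S=load('scene0');D=load('side0')
a=np.array([atz(S,u,v,.022)[:2] for u,v in[(235.8,266.1),(280,297.2),(236.4,331.3),(192.5,295.3)]])
b=np.array([atz(D,u,v,.022)[:2] for u,v in[(394.9,290.6),(343.5,256.5),(380.6,228.9),(431.8,259.5)]])
print(a.round(4),b.round(4),a.mean(0),b.mean(0))
for p in(a,b):
    e=p[1]-p[0]+p[2]-p[3];print(np.degrees(np.arctan2(e[1],e[0])),np.linalg.norm(e)/2)
```

```text
[[ 0.4253 -0.1479]
 [ 0.5678 -0.1821]
 [ 0.5397 -0.3073]
 [ 0.3966 -0.2713]] [[ 0.4193 -0.1416]
 [ 0.5609 -0.1758]
 [ 0.5309 -0.3029]
 [ 0.388  -0.2673]] [ 0.48235033 -0.22714534] [ 0.47475944 -0.22189736]
-13.837771231155045 0.14709560293873322
-13.808263303183146 0.1464396447632745
```

```bash
cat >> h.py <<'E'
from scipy.spatial.transform import Rotation as R
def rot(tilt=0,yaw=0):
    # tilt about world y: approach axis leans so the tool's back end tips to +x for tilt>0
    M=np.array([[-1,0,0],[0,0,-1],[0,-1,0]],float)
    return R.from_euler('z',yaw)*R.from_euler('y',tilt)*R.from_matrix(M)
def go(p,Rt,grasp=False):
    s=ctrl.observe();p=np.array(p,float)
    if grasp: p=p+Rt.apply([0,ctrl.pinch_z,0])
    R0=R.from_quat(s['ee_rot'])
    print('t',round(s['clock'],2),'lin',R0.inv().apply(p-s['ee_pos']).round(4).tolist(),'ang',np.degrees((R0.inv()*Rt).as_rotvec()).round(2).tolist(),'pos',s['ee_pos'].round(4),'gap',s['finger_gap'],'F',s['force'].round(2))
E
python3 -c "
from h import *
go([.5585,.182,.23],rot())"
```

```text
t 0.15 lin [-0.5869, -0.0159, -0.6478] ang [0.05, 15.8, 0.0] pos [ 0.1701 -0.6011  0.2135] gap 0.09126133295274985 F [ 0.45 -0.43 -0.37]
```

Call:
drive_tool([
  {"jaw": 1,"linear": [-0.587,-0.016,-0.648],"angular": [0,15.8,0]},
  {"jaw": 1,"linear": [-0.587,-0.016,-0.648],"angular": [0,15.8,0]},
  {"jaw": 1,"linear": [-0.587,-0.016,-0.648],"angular": [0,15.8,0]},
  {"jaw": 1,"linear": [-0.587,-0.016,-0.648],"angular": [0,15.8,0]},
  {"jaw": 1,"linear": [-0.587,-0.016,-0.648],"angular": [0,15.8,0]},
  {"jaw": 1,"linear": [-0.587,-0.016,-0.648],"angular": [0,15.8,0]},
  {"jaw": 1,"linear": [-0.587,-0.016,-0.648],"angular": [0,15.8,0]},
  {"jaw": 1,"linear": [-0.587,-0.016,-0.648],"angular": [0,15.8,0]},
])

```text
clock: 1.15
ee_pos: [0.3927, -0.1516, 0.2234]
ee_rot: [0.0, 0.707, -0.707, -0.0]
force: [0.8, -0.0, 1.0]
finger_gap: 0.0913
```

```bash
python3 -c "
from h import *
go([.5585,.182,.23],rot())"
```

```text
t 1.15 lin [-0.1657, -0.0064, -0.3337] ang [0.04, -0.02, -0.01] pos [ 0.3927 -0.1516  0.2234] gap 0.09127357740138704 F [ 0.82 -0.01  1.01]
```

Call:
drive_tool([
  {"jaw": 1,"linear": [-0.166,-0.006,-0.334]},
  {"jaw": 1,"linear": [-0.166,-0.006,-0.334]},
  {"jaw": 1,"linear": [-0.166,-0.006,-0.334]},
  {"jaw": 1,"linear": [-0.166,-0.006,-0.334]},
  {"jaw": 1,"linear": [-0.166,-0.006,-0.334]},
  {"jaw": 1,"linear": [-0.166,-0.006,-0.334]},
  {"jaw": 1,"linear": [-0.166,-0.006,-0.334]},
  {"jaw": 1,"linear": [-0.166,-0.006,-0.334]},
])

```text
invalid input
```

```bash
python3 -c "
from h import *
for n in ('wrist','side','scene'): snap(n,n+'1')
go([.5585,.182,.081],rot())"
```

```text
t 1.3 lin [-0.1674, 0.1426, -0.3318] ang [0.06, 0.31, 0.0] pos [ 0.393  -0.1508  0.2232] gap 0.09147166630697123 F [ 0.09 -0.72 -0.02]
```

View pics/wrist1.png

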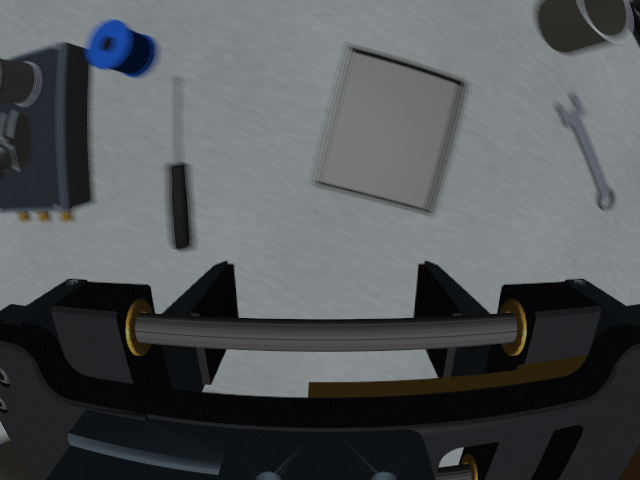

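View pics/side1.png

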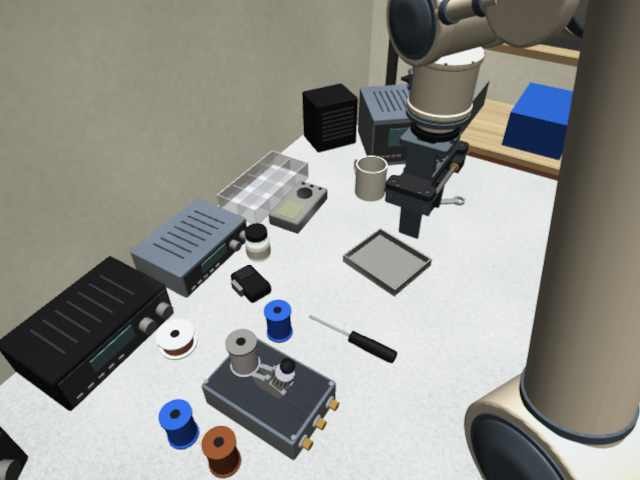

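The call was refused because every row needs `angular`. I'll send it again with that field.

Call:
drive_tool([
  {"jaw": 1,"linear": [-0.166,-0.006,-0.333],"angular": [0,0,0]},
  {"jaw": 1,"linear": [-0.166,-0.006,-0.333],"angular": [0,0,0]},
  {"jaw": 1,"linear": [-0.166,-0.006,-0.333],"angular": [0,0,0]},
  {"jaw": 1,"linear": [-0.166,-0.006,-0.333],"angular": [0,0,0]},
  {"jaw": 1,"linear": [-0.166,-0.006,-0.333],"angular": [0,0,0]},
  {"jaw": 1,"linear": [-0.166,-0.006,-0.333],"angular": [0,0,0]},
  {"jaw": 1,"linear": [-0.166,-0.006,-0.333],"angular": [0,0,0]},
  {"jaw": 1,"linear": [-0.166,-0.006,-0.333],"angular": [0,0,0]},
])

```text
clock: 2.3
ee_pos: [0.557, 0.1817, 0.2291]
ee_rot: [-0.002, 0.707, -0.707, 0.001]
force: [-0.2, -0.1, 0.0]
finger_gap: 0.0913
```

```bash
python3 -c "
from h import *
for n in ('wrist','side'): snap(n,n+'2')
go([.5585,.182,.081],rot())"
```

```text
t 2.4 lin [-0.0017, 0.1485, -0.0006] ang [0.04, 0.21, 0.04] pos [0.5569 0.1813 0.2295] gap 0.09159396051582233 F [ 0.81 -0.14 -0.35]
```

View pics/wrist2.png

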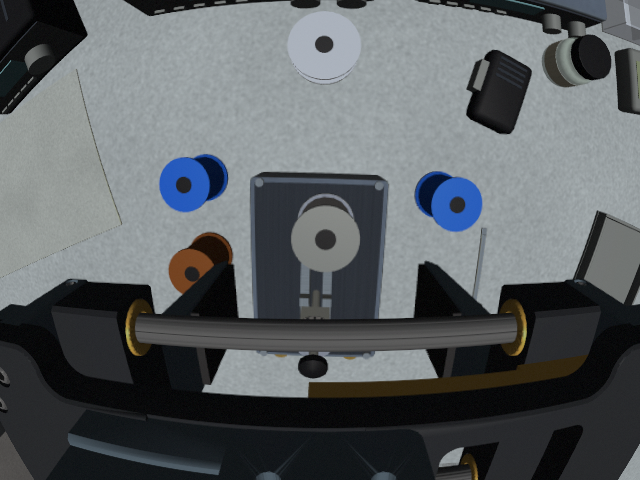

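View pics/side2.png

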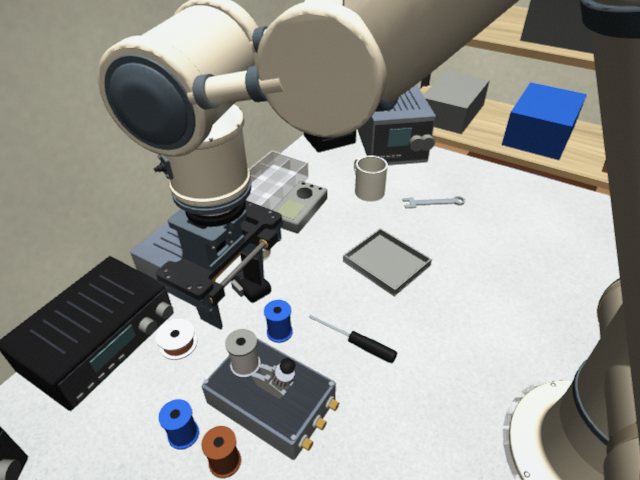

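```bash
cat >> h.py <<'E'
def fish(d,u,v,z):
    K=d['intrinsics'];T=d['cam_to_world'];a=(u-K[0,2])/K[0,0];b=(v-K[1,2])/K[1,1];r=np.hypot(a,b)
    x=np.array([np.sin(r)*a/r,np.sin(r)*b/r,np.cos(r)]) if r>1e-9 else np.array([0,0,1.]);w=T[:3,:3]@x;o=T[:3,3];return (o+w*(z-o[2])/w[2]).round(4)
E
python3 -c "
from h import *
W=load('wrist2')
for n,u,v,z in(('reel',325.5,240,.128),('knobtop',313,366,.157),('deckL',251,173,.06),('deckR',388,177,.06),('spool',185,184,.068),('brown',192,273,.068),('blue2',457,205,.068)): print(n,fish(W,u,v,z))
W=load('wrist1')
print('tray',[fish(W,u,v,.022).tolist() for u,v in((350,46),(467,83),(431,213),(316,183))])
"
```

```text
reel [0.5586 0.1826 0.128 ]
knobtop [0.4644 0.192  0.157 ]
deckL [0.6042 0.2518 0.06  ]
deckR [0.6007 0.125  0.06  ]
spool [0.5964 0.3149 0.068 ]
brown [0.5077 0.3155 0.068 ]
blue2 [0.5771 0.0583 0.068 ]
tray [[0.5667, -0.1753, 0.022], [0.5355, -0.2973, 0.022], [0.3965, -0.2614, 0.022], [0.4267, -0.1412, 0.022]]
```

Call:
drive_tool([
  {"jaw": 1,"linear": [-0.0015,0.05,-0.001],"angular": [0,0,0]},
  {"jaw": 1,"linear": [-0.0015,0.1,-0.001],"angular": [0,0,0]},
  {"jaw": 1,"linear": [-0.0015,0.13,-0.001],"angular": [0,0,0]},
  {"jaw": 1,"linear": [-0.0015,0.1485,-0.001],"angular": [0,0,0]},
  {"jaw": 1,"linear": [-0.0015,0.1485,-0.001],"angular": [0,0,0]},
  {"jaw": 0.7,"linear": [-0.0015,0.1485,-0.001],"angular": [0,0,0]},
  {"jaw": 0.5,"linear": [-0.0015,0.1485,-0.001],"angular": [0,0,0]},
  {"jaw": 0.4,"linear": [-0.0015,0.1485,-0.001],"angular": [0,0,0]},
], newtons=20)

```text
clock: 3.4
ee_pos: [0.5586, 0.1824, 0.0817]
ee_rot: [-0.001, 0.707, -0.707, 0.001]
force: [-0.6, 0.1, 0.2]
finger_gap: 0.064
```

Call:
drive_tool([
  {"jaw": 0.3,"linear": [0,0,0],"angular": [0,0,0]},
  {"jaw": 0.3,"linear": [0,0,0],"angular": [0,0,0]},
  {"jaw": 0.3,"linear": [0,0,0],"angular": [0,0,0]},
  {"jaw": 0.3,"linear": [0,-0.01,0],"angular": [0,0,0]},
  {"jaw": 0.3,"linear": [0,-0.03,0],"angular": [0,0,0]},
  {"jaw": 0.3,"linear": [0,-0.03,0],"angular": [0,0,0]},
])

```text
clock: 4.15
ee_pos: [0.5594, 0.1827, 0.113]
ee_rot: [-0.0, 0.708, -0.707, 0.002]
force: [0.5, -0.5, -4.0]
finger_gap: 0.0519
```

```bash
python3 -c "
from h import *
snap('side','side3')
go([.5585,.182,.2],rot())"
```

```text
t 4.2 lin [0.0002, -0.0879, 0.0004] ang [0.07, 0.21, -0.08] pos [0.5589 0.1825 0.1121] gap 0.0517432176835503 F [ 0.1   0.08 -4.05]
```

View pics/side3.png

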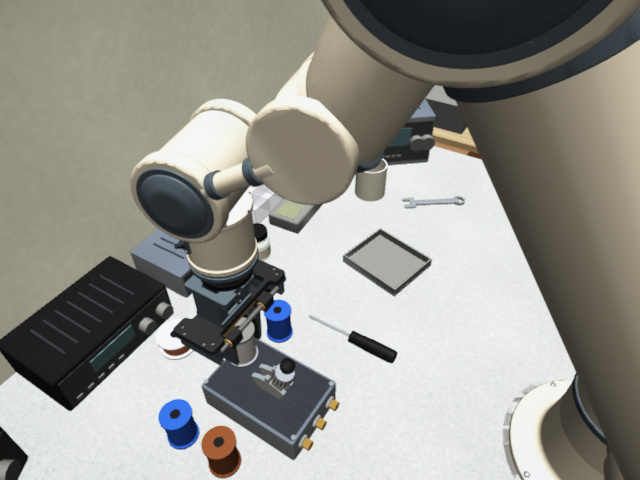

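Call:
drive_tool([
  {"jaw": 0.3,"linear": [0,-0.03,0],"angular": [0,0,0]},
  {"jaw": 0.3,"linear": [0,-0.06,0],"angular": [0,0,0]},
  {"jaw": 0.3,"linear": [0.01,-0.08,0.04],"angular": [0,0,0]},
  {"jaw": 0.3,"linear": [0.02,-0.08,0.09],"angular": [0,0,0]},
  {"jaw": 0.3,"linear": [0.03,-0.08,0.14],"angular": [0,0,0]},
  {"jaw": 0.3,"linear": [0.04,-0.08,0.19],"angular": [0,0,0]},
  {"jaw": 0.3,"linear": [0.05,-0.08,0.24],"angular": [0,0,0]},
  {"jaw": 0.3,"linear": [0.06,-0.08,0.29],"angular": [0,0,0]},
])

```text
clock: 5.2
ee_pos: [0.499, -0.1092, 0.191]
ee_rot: [-0.001, 0.708, -0.707, 0.002]
force: [1.4, 0.2, -3.5]
finger_gap: 0.0518
```

```bash
python3 -c "
from h import *
go([.480,-.222,.12],rot())"
```

```text
t 5.2 lin [0.0195, 0.0708, 0.1128] ang [0.09, 0.22, -0.04] pos [ 0.499  -0.1092  0.191 ] gap 0.05179569213713175 F [ 1.43  0.16 -3.5 ]
```

Call:
drive_tool([
  {"jaw": 0.3,"linear": [0.008,0.02,0.045],"angular": [0,0,0]},
  {"jaw": 0.3,"linear": [0.016,0.04,0.085],"angular": [0,0,0]},
  {"jaw": 0.3,"linear": [0.0195,0.06,0.113],"angular": [0,0,0]},
  {"jaw": 0.3,"linear": [0.0195,0.09,0.113],"angular": [0,0,0]},
  {"jaw": 0.3,"linear": [0.0195,0.12,0.113],"angular": [0,0,0]},
  {"jaw": 0.3,"linear": [0.0195,0.135,0.113],"angular": [0,0,0]},
  {"jaw": 0.3,"linear": [0.0195,0.14,0.113],"angular": [0,0,0]},
  {"jaw": 0.3,"linear": [0.0195,0.14,0.113],"angular": [0,0,0]},
])

```text
clock: 6.2
ee_pos: [0.4802, -0.2221, 0.0511]
ee_rot: [-0.001, 0.708, -0.707, 0.002]
force: [-0.3, 0.3, -3.0]
finger_gap: 0.0516
```

```bash
python3 -c "
from h import *
for n in('scene','side','wrist'): snap(n,n+'4')
a=load('scene4')['image'][210:350,160:320,::-1];b=load('side4')['image'][170:310,310:470,::-1]
cv2.imwrite('pics/c4.png',cv2.resize(np.hstack([a,b]),(800,350)))
go([.480,-.222,.0255],rot())"
```

```text
t 6.35 lin [0.0005, 0.0261, -0.0003] ang [0.04, 0.22, -0.11] pos [ 0.4805 -0.2223  0.0516] gap 0.05164925103612988 F [-0.1  -0.82 -3.37]
```

View pics/c4.png

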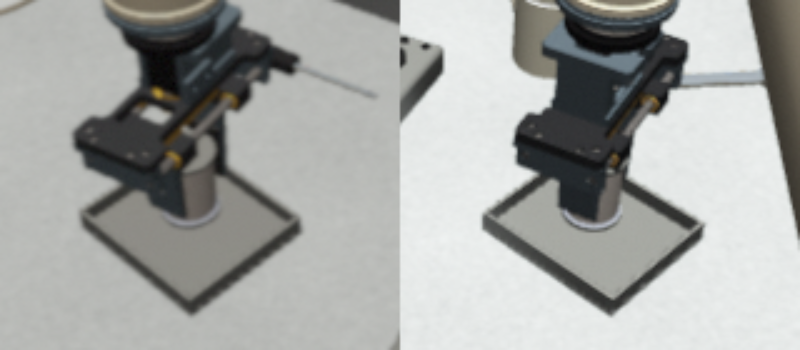

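View pics/wrist4.png

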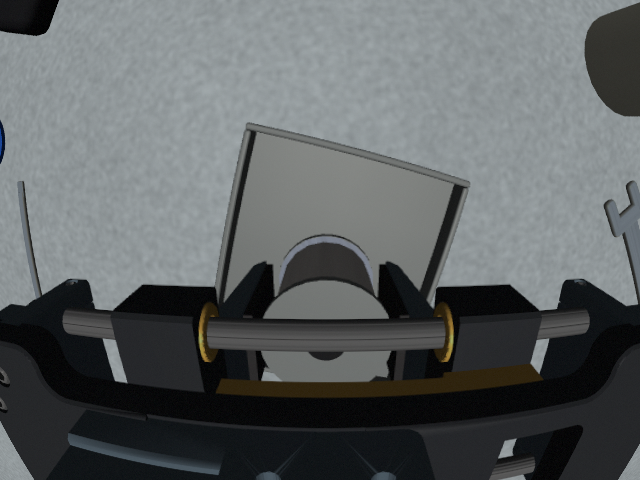

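The reel hangs upright over the tray's middle in both views (wrist about (325,340)). I'm lowering it slowly.

Call:
drive_tool([
  {"jaw": 0.3,"linear": [0,0.007,0],"angular": [0,0,0]},
  {"jaw": 0.3,"linear": [0,0.014,0],"angular": [0,0,0]},
  {"jaw": 0.3,"linear": [0,0.019,0],"angular": [0,0,0]},
  {"jaw": 0.3,"linear": [0,0.022,0],"angular": [0,0,0]},
  {"jaw": 0.3,"linear": [0,0.024,0],"angular": [0,0,0]},
  {"jaw": 0.3,"linear": [0,0.025,0],"angular": [0,0,0]},
  {"jaw": 0.3,"linear": [0,0.025,0],"angular": [0,0,0]},
])

```text
clock: 7.22
ee_pos: [0.4806, -0.2223, 0.0266]
ee_rot: [-0.001, 0.707, -0.707, 0.002]
force: [-0.3, -0.5, -2.9]
finger_gap: 0.0516
```

```bash
python3 -c "
from h import *
go([.480,-.222,.0255],rot())"
```

```text
t 7.22 lin [0.0006, 0.0011, -0.0003] ang [0.04, 0.22, -0.11] pos [ 0.4806 -0.2223  0.0266] gap 0.05155606854447917 F [-0.27 -0.48 -2.94]
```

Not touching the floor yet, so I'm going down in small steps while watching the force.

Call:
drive_tool([
  {"jaw": 0.3,"linear": [0,0.001,0],"angular": [0,0,0]},
  {"jaw": 0.3,"linear": [0,0.0015,0],"angular": [0,0,0]},
  {"jaw": 0.3,"linear": [0,0.0015,0],"angular": [0,0,0]},
])

```text
clock: 7.6
ee_pos: [0.4808, -0.2224, 0.026]
ee_rot: [-0.0, 0.707, -0.707, 0.002]
force: [-3.0, 2.4, 15.1]
finger_gap: 0.0515
```

Call:
drive_tool([
  {"jaw": 0.3,"linear": [0,0.001,0],"angular": [0,0,0]},
  {"jaw": 0.3,"linear": [0,0.001,0],"angular": [0,0,0]},
])

```text
clock: 7.85
ee_pos: [0.4808, -0.2224, 0.026]
ee_rot: [0.0, -0.707, 0.707, -0.003]
force: [-5.5, 3.6, 19.0]
finger_gap: 0.0518
```

Call:
drive_tool([
  {"jaw": 0.3,"linear": [0,-0.0003,0],"angular": [0,0,0]},
  {"jaw": 0.6,"linear": [0,0,0],"angular": [0,0,0]},
  {"jaw": 0.7,"linear": [0,0,0],"angular": [0,0,0]},
  {"jaw": 0.85,"linear": [0,0,0],"angular": [0,0,0]},
  {"jaw": 0.9,"linear": [0,0,0],"angular": [0,0,0]},
  {"jaw": 0.9,"linear": [0,0,0],"angular": [0,0,0]},
])

```text
clock: 8.6
ee_pos: [0.4808, -0.2224, 0.0259]
ee_rot: [0.0, -0.707, 0.707, -0.003]
force: [-0.2, 0.4, 0.1]
finger_gap: 0.0819
```

Call:
drive_tool([
  {"jaw": 0.9,"linear": [0,-0.02,0],"angular": [0,0,0]},
  {"jaw": 0.9,"linear": [0,-0.06,0],"angular": [0,0,0]},
  {"jaw": 0.9,"linear": [0,-0.11,0],"angular": [0,0,0]},
  {"jaw": 0.9,"linear": [0,-0.16,0],"angular": [0,0,0]},
  {"jaw": 1,"linear": [0,-0.2,0],"angular": [0,0,0]},
  {"jaw": 1,"linear": [0,-0.2,0],"angular": [0,0,0]},
])

```text
clock: 9.35
ee_pos: [0.4815, -0.2232, 0.2288]
ee_rot: [-0.001, -0.706, 0.708, -0.004]
force: [0.4, -0.4, 1.1]
finger_gap: 0.0913
```

```bash
python3 -c "
from h import *
for n in('scene','side','wrist'): snap(n,n+'5')
a=load('scene5')['image'][210:350,160:320,::-1];b=load('side5')['image'][170:310,310:470,::-1]
cv2.imwrite('pics/c5.png',cv2.resize(np.hstack([a,b]),(800,350)))
go([.459,.19,.25],rot())"
```

```text
t 9.5 lin [0.019, -0.0247, -0.4122] ang [0.03, 0.23, -0.12] pos [ 0.4797 -0.2221  0.2251] gap 0.0913229837643704 F [ 0.79  0.8  -0.11]
```

View pics/c5.png

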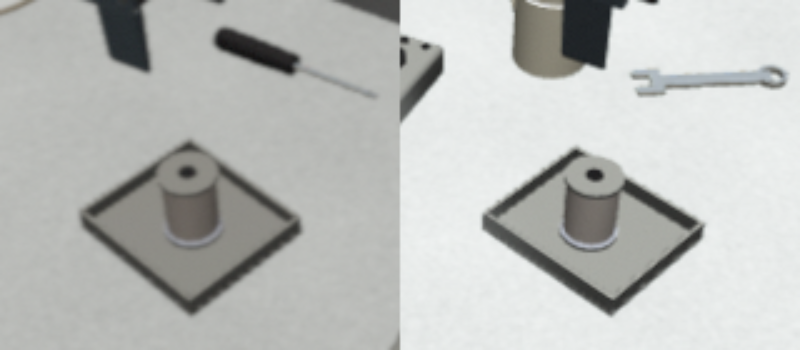

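View pics/wrist5.png

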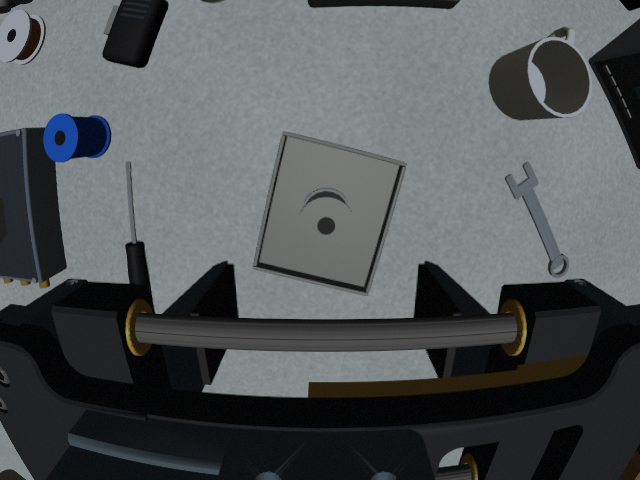

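The reel stands upright near the tray's middle (scene crop (187,200), wrist (327,226)). Next I move to a look pose over the lever.

Call:
drive_tool([
  {"jaw": 1,"linear": [0.019,-0.025,-0.412],"angular": [0,0,0]},
  {"jaw": 1,"linear": [0.019,-0.025,-0.412],"angular": [0,0,0]},
  {"jaw": 1,"linear": [0.019,-0.025,-0.412],"angular": [0,0,0]},
  {"jaw": 1,"linear": [0.019,-0.025,-0.412],"angular": [0,0,0]},
  {"jaw": 1,"linear": [0.019,-0.025,-0.412],"angular": [0,0,0]},
  {"jaw": 1,"linear": [0.019,-0.025,-0.412],"angular": [0,0,0]},
  {"jaw": 1,"linear": [0.019,-0.025,-0.412],"angular": [0,0,0]},
  {"jaw": 1,"linear": [0.019,-0.025,-0.412],"angular": [0,0,0]},
])

```text
clock: 10.5
ee_pos: [0.4581, 0.192, 0.249]
ee_rot: [-0.003, 0.707, -0.707, 0.003]
force: [-0.5, -0.8, 0.1]
finger_gap: 0.091
```

Call:
drive_tool([
  {"jaw": 1,"linear": [0,0,0],"angular": [0,0,0]},
  {"jaw": 1,"linear": [0,0,0],"angular": [0,0,0]},
])

```text
clock: 10.75
ee_pos: [0.4579, 0.1911, 0.2484]
ee_rot: [0.003, -0.707, 0.707, -0.002]
force: [0.4, -0.2, 0.4]
finger_gap: 0.0914
```

```bash
python3 -c "
from h import *
for n in('wrist','side','scene'): snap(n,n+'6')
a=load('wrist6')['image'][120:400,180:460,::-1]
cv2.imwrite('pics/c6.png',cv2.resize(a,(560,560),interpolation=cv2.INTER_CUBIC))
b=load('side6')['image'][300:460,190:350,::-1]
cv2.imwrite('pics/c6s.png',cv2.resize(b,(560,560),interpolation=cv2.INTER_CUBIC))
go([.459,.19,.25],rot())"
```

```text
t 10.9 lin [-0.0008, -0.0011, 0.0012] ang [0.01, 0.35, 0.02] pos [0.4582 0.1912 0.2489] gap 0.09117176561721672 F [-0.51  0.11 -0.36]
```

View pics/c6.png

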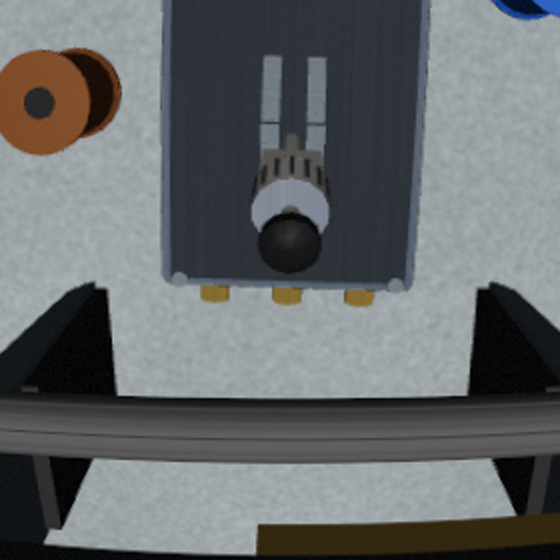

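View pics/c6s.png

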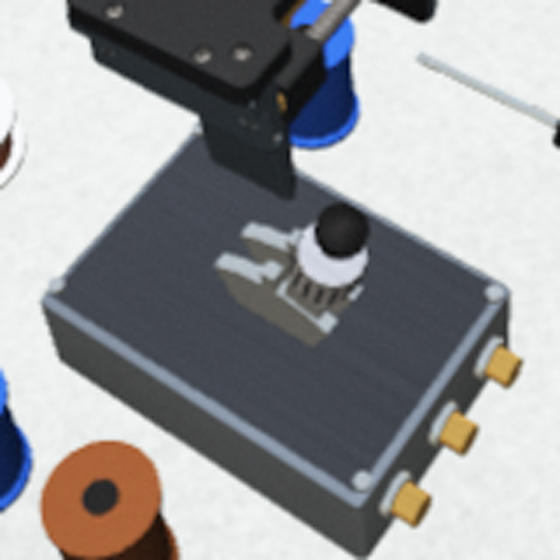

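```bash
python3 -c "
from h import *
W=load('wrist6')
for n,u,v,z in(('knob',325,241.5,.149),('dL',261.5,263.5,.06),('dR',385.5,265,.06),('slotfar',327.5,148.5,.083),('sleevetop',325,226,.13),('edgeL top',260.5,120,.06),('edgeR top',396,120,.06)): print(n,fish(W,u,v,z))
D=load('side6');S=load('scene6')
print('D knob',atz(D,190+341*160/560,300+232*160/560,.149))
o=[atz(D,190+u*160/560,300+v*160/560,.06).round(4) for u,v in((42,298),(360,500),(512,290),(198,130))];print(o)
g=S['image'][140:235,280:400,::-1];cv2.imwrite('pics/c6b.png',cv2.resize(g,(720,570),interpolation=cv2.INTER_CUBIC))
"
```

```text
knob [0.4587 0.1922 0.149 ]
dL [0.4102 0.2576 0.06  ]
dR [0.4092 0.1296 0.06  ]
slotfar [0.527  0.1904 0.083 ]
sleevetop [0.4663 0.1923 0.13  ]
edgeL top [0.555  0.2548 0.06  ]
edgeR top [0.5559 0.1244 0.06  ]
D knob [0.45689728 0.19134962 0.149     ]
[array([0.5962, 0.2502, 0.06  ]), array([0.4107, 0.2536, 0.06  ]), array([0.4052, 0.1299, 0.06  ]), array([0.592 , 0.1329, 0.06  ])]
```

View pics/c6b.png

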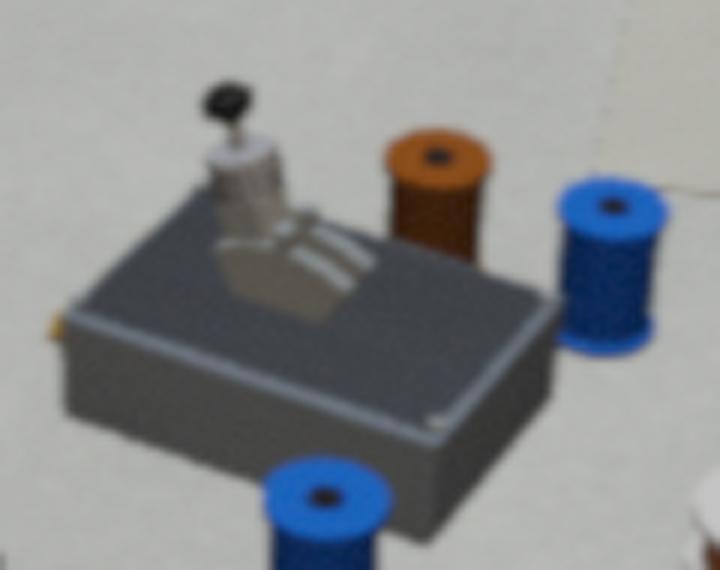

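```bash
cat >> h.py <<'E'
PIV=np.array([.4935,.191,.03]);YAW=-.017
def st(q,r,tilt=None):
    Rt=rot(q if tilt is None else tilt,YAW)
    a=R.from_euler('z',YAW).apply([np.sin(q),0,np.cos(q)])
    go(PIV+r*a,Rt,True)
E
python3 -c "
from h import *
st(-.28,.165);st(-.28,.095)"
```

```text
t 10.9 lin [0.005, 0.0784, -0.0005] ang [0.2, 1.32, 16.06] pos [0.4582 0.1912 0.2489] gap 0.09117176561721672 F [-0.51  0.11 -0.36]
t 10.9 lin [-0.0143, 0.1456, -0.0] ang [0.2, 1.32, 16.06] pos [0.4582 0.1912 0.2489] gap 0.09117176561721672 F [-0.51  0.11 -0.36]
```

Call:
drive_tool([
  {"jaw": 1,"linear": [0.005,0.02,-0.0005],"angular": [0.2,1.3,8]},
  {"jaw": 1,"linear": [0.005,0.05,-0.0005],"angular": [0.2,1.3,16]},
  {"jaw": 1,"linear": [0.005,0.078,-0.0005],"angular": [0.2,1.3,16]},
  {"jaw": 1,"linear": [0.005,0.078,-0.0005],"angular": [0.2,1.3,16]},
])

```text
clock: 11.4
ee_pos: [0.452, 0.191, 0.1697]
ee_rot: [-0.103, -0.699, 0.702, -0.091]
force: [1.3, 0.4, 0.1]
finger_gap: 0.0913
```

```bash
python3 -c "
from h import *
for n in('side','wrist'): snap(n,n+'7')
st(-.28,.095)"
```

```text
t 11.5 lin [0.0011, 0.0709, -0.0001] ang [0.0, -0.02, 0.04] pos [0.454  0.1916 0.1717] gap 0.09133430384314141 F [ 0.61 -0.09 -0.22]
```

View pics/side7.png

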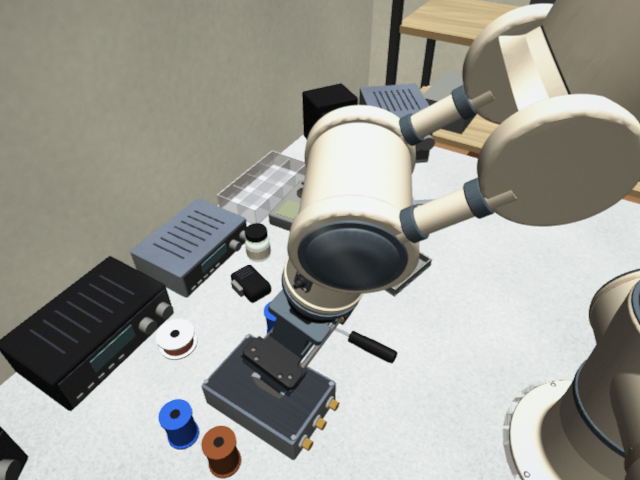

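View pics/wrist7.png

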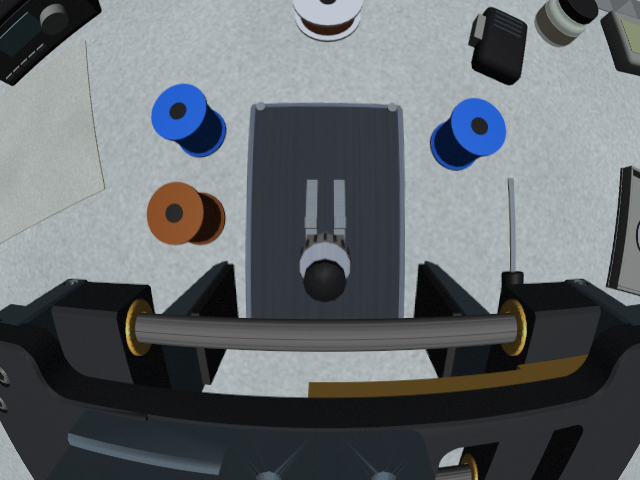

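```bash
python3 -c "
from h import *
W=load('wrist7')
for z in(.145,.148,.151):
  p=fish(W,324,281,z);print(p,'q',np.arctan2(p[0]-PIV[0],z-.03),'r',np.hypot(p[0]-PIV[0],z-.03))
for u,v in((258,105),(394,105)): print(fish(W,u,v,.06))
print('slot far',fish(W,325,180,.083))
"
```

```text
[0.4585 0.1929 0.145 ] q -0.2954408371437198 r 0.12020815280171307
[0.4588 0.1929 0.148 ] q -0.2860055596343039 r 0.1229963007573805
[0.4591 0.1929 0.151 ] q -0.27698932998871567 r 0.12579491245674446
[0.5985 0.2466 0.06  ]
[0.5965 0.1313 0.06  ]
slot far [0.5273 0.1911 0.083 ]
```

Call:
drive_tool([
  {"jaw": 1,"linear": [0.0005,0.03,-0.0005],"angular": [0,0,0]},
  {"jaw": 1,"linear": [0.001,0.055,-0.0005],"angular": [0,0,0]},
  {"jaw": 0.8,"linear": [0.001,0.071,-0.0005],"angular": [0,0,0]},
  {"jaw": 0.6,"linear": [0.001,0.071,-0.0005],"angular": [0,0,0]},
  {"jaw": 0.45,"linear": [0.001,0.071,-0.0005],"angular": [0,0,0]},
  {"jaw": 0.45,"linear": [0.001,0.071,-0.0005],"angular": [0,0,0]},
], newtons=25)

```text
clock: 12.25
ee_pos: [0.473, 0.1919, 0.1041]
ee_rot: [-0.105, -0.699, 0.701, -0.093]
force: [0.6, 1.5, 1.2]
finger_gap: 0.0542
```

```bash
python3 -c "
from h import *
for n in('side','wrist','scene'): snap(n,n+'8')
a=load('scene8')['image'][120:220,260:400,::-1]
cv2.imwrite('pics/c8.png',cv2.resize(a,(700,500),interpolation=cv2.INTER_CUBIC))
st(-.28,.095)"
```

```text
t 12.4 lin [0.0004, 0.0003, 0.0005] ang [0.02, -0.02, -0.01] pos [0.4727 0.1919 0.1037] gap 0.042260490980709865 F [ 1.02 -0.01 -0.29]
```

View pics/wrist8.png

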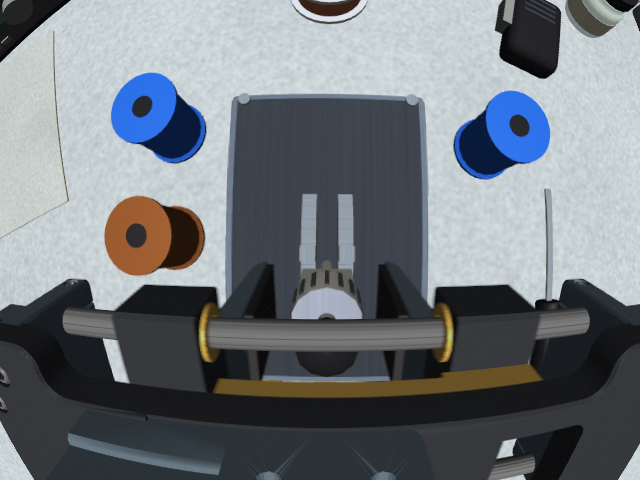

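View pics/c8.png

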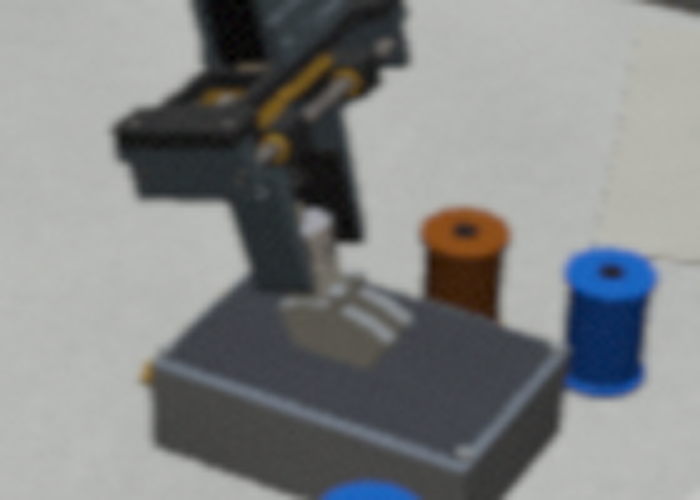

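The sleeve is centred between the pads (wrist: sleeve 293–361, pads 272 and 382). I'm closing on it.

Call:
drive_tool([
  {"jaw": 0.3,"linear": [0,0,0],"angular": [0,0,0]},
  {"jaw": 0.2,"linear": [0,0,0],"angular": [0,0,0]},
  {"jaw": 0.1,"linear": [0,0,0],"angular": [0,0,0]},
  {"jaw": 0.1,"linear": [0,0,0],"angular": [0,0,0]},
  {"jaw": 0.1,"linear": [0,0,0],"angular": [0,0,0]},
], newtons=30)

```text
clock: 13.02
ee_pos: [0.4728, 0.1917, 0.1038]
ee_rot: [-0.105, -0.699, 0.701, -0.093]
force: [-1.2, -3.7, 6.0]
finger_gap: 0.0314
```

Call:
drive_tool([
  {"jaw": 0.1,"linear": [0,-0.004,0],"angular": [0,0,0]},
  {"jaw": 0.1,"linear": [0,-0.008,0],"angular": [0,0,0]},
  {"jaw": 0.1,"linear": [0,-0.011,0],"angular": [0,0,0]},
  {"jaw": 0.1,"linear": [0,-0.0125,0],"angular": [0,0,0]},
  {"jaw": 0.1,"linear": [0,-0.0125,0],"angular": [0,0,0]},
])

```text
clock: 13.65
ee_pos: [0.4692, 0.1918, 0.1159]
ee_rot: [-0.105, -0.699, 0.701, -0.093]
force: [0.3, -1.7, -4.7]
finger_gap: 0.0311
```

```bash
python3 -c "
from h import *
for n in('wrist','scene'): snap(n,n+'9')
s=ctrl.observe();A=R.from_quat(s['ee_rot']);g=s['ee_pos']-A.apply([0,.0188,0]);print(g-PIV,np.linalg.norm(g-PIV),'q',np.arctan2(*(g-PIV)[[0,2]]),'tool F',A.inv().apply(s['force']),s['wrist_torque'])
a=load('wrist9')['image'][180:400,220:440,::-1]
cv2.imwrite('pics/c9.png',cv2.resize(a,(560,560),interpolation=cv2.INTER_CUBIC))
st(-.28,.109)"
```

```text
[-0.02951938  0.00085106  0.10380163] 0.1079207919703086 q -0.2770680842270674 tool F [-0.56123668  4.17106252  1.1501105 ] [-0.21448884  0.27003072 -0.04883356]
t 13.75 lin [0.0003, -0.0011, 0.0003] ang [-0.0, -0.02, 0.0] pos [0.4692 0.1918 0.1157] gap 0.031336955514532534 F [ 1.67 -1.18 -3.85]
```

View pics/c9.png

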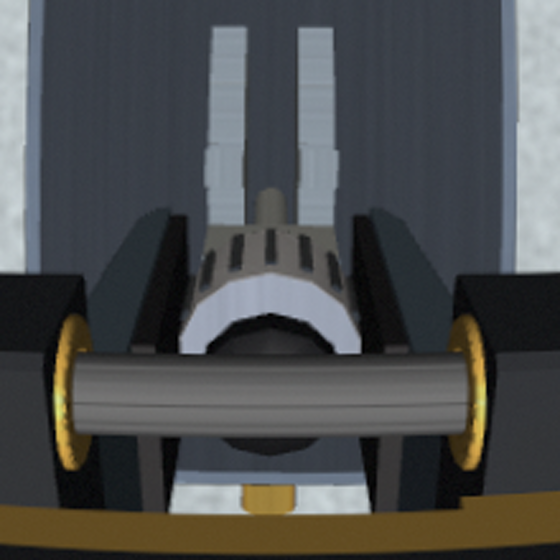

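```bash
python3 -c "
from h import *
s=ctrl.observe();A=R.from_quat(s['ee_rot'])
for q in(-.277,-.19,-.1,-.01,.08,.17,.25,.31,.345,.355):
  Rt=rot(q,YAW);p=PIV+[0,.0008,0]+.1088*R.from_euler('z',YAW).apply([np.sin(q),0,np.cos(q)])+Rt.apply([0,.0188,0])
  print(q,A.inv().apply(p-s['ee_pos']).round(4).tolist(),np.degrees((A.inv()*Rt).as_rotvec()).round(2).tolist())
"
```

```text
-0.277 [0.0, -0.0009, -0.0005] [-0.0, -0.02, -0.17]
-0.19 [-0.0078, -0.0005, -0.0005] [0.0, -0.02, -5.16]
-0.1 [-0.0158, 0.0006, -0.0005] [0.0, -0.02, -10.31]
-0.01 [-0.0237, 0.0024, -0.0005] [0.0, -0.02, -15.47]
0.08 [-0.0314, 0.0049, -0.0005] [0.0, -0.02, -20.63]
0.17 [-0.0388, 0.0081, -0.0005] [0.0, -0.02, -25.78]
0.25 [-0.0452, 0.0115, -0.0005] [0.01, -0.02, -30.37]
0.31 [-0.0498, 0.0143, -0.0005] [0.01, -0.02, -33.8]
0.345 [-0.0523, 0.0161, -0.0005] [0.01, -0.02, -35.81]
0.355 [-0.0531, 0.0167, -0.0005] [0.01, -0.02, -36.38]
```

Call:
drive_tool([
  {"jaw": 0.1,"linear": [0,-0.001,0],"angular": [0,0,0]},
  {"jaw": 0.1,"linear": [0,-0.001,0],"angular": [0,0,0]},
  {"jaw": 0.1,"linear": [-0.0078,-0.0005,0],"angular": [0,0,-5.2]},
  {"jaw": 0.1,"linear": [-0.0158,0.0006,0],"angular": [0,0,-10.3]},
  {"jaw": 0.1,"linear": [-0.0237,0.0024,0],"angular": [0,0,-15.5]},
  {"jaw": 0.1,"linear": [-0.0237,0.0024,0],"angular": [0,0,-15.5]},
])

```text
clock: 14.5
ee_pos: [0.494, 0.1911, 0.1197]
ee_rot: [-0.01, -0.707, 0.707, 0.003]
force: [0.9, -1.3, -4.6]
finger_gap: 0.0317
```

```bash
python3 -c "
from h import *
snap('scene','scene10');snap('wrist','wrist10')
a=load('wrist10')['image'][180:400,220:440,::-1];b=load('scene10')['image'][110:220,270:380,::-1]
cv2.imwrite('pics/c10.png',np.hstack([cv2.resize(a,(400,400),interpolation=cv2.INTER_CUBIC),cv2.resize(b,(400,400),interpolation=cv2.INTER_CUBIC)]))
s=ctrl.observe();A=R.from_quat(s['ee_rot']);print('tool F',A.inv().apply(s['force']),s['wrist_torque'])
for q in(-.01,.08,.17,.25,.31,.345,.355):
  Rt=rot(q,YAW);p=PIV+[0,.0008,0]+.1088*R.from_euler('z',YAW).apply([np.sin(q),0,np.cos(q)])+Rt.apply([0,.0188,0])
  print(q,A.inv().apply(p-s['ee_pos']).round(4).tolist(),np.degrees((A.inv()*Rt).as_rotvec()).round(2).tolist())
"
```

```text
tool F [-0.83850814  4.99948314  2.984422  ] [-0.41369317 -0.15924165 -0.04347902]
-0.01 [-0.0001, -0.0004, -0.0006] [-0.01, -0.03, 0.01]
0.08 [-0.0082, -0.0, -0.0007] [-0.01, -0.03, -5.15]
0.17 [-0.0162, 0.0011, -0.0007] [-0.01, -0.03, -10.31]
0.25 [-0.0232, 0.0026, -0.0007] [-0.01, -0.03, -14.89]
0.31 [-0.0284, 0.0042, -0.0007] [-0.01, -0.03, -18.33]
0.345 [-0.0314, 0.0052, -0.0007] [-0.01, -0.03, -20.33]
0.355 [-0.0322, 0.0055, -0.0007] [-0.01, -0.03, -20.91]
```

View pics/c10.png

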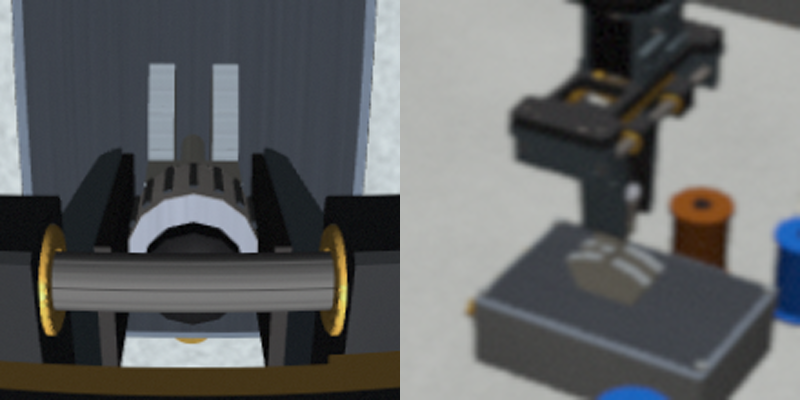

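The lever has followed to upright with no jam (about 5 N). Continuing to the far stop.

Call:
drive_tool([
  {"jaw": 0.1,"linear": [-0.0082,-0.0003,0],"angular": [0,0,-5.2]},
  {"jaw": 0.1,"linear": [-0.0162,0.0008,0],"angular": [0,0,-10.3]},
  {"jaw": 0.1,"linear": [-0.0232,0.0023,0],"angular": [0,0,-14.9]},
  {"jaw": 0.1,"linear": [-0.0284,0.0039,0],"angular": [0,0,-18.3]},
  {"jaw": 0.1,"linear": [-0.0314,0.005,0],"angular": [0,0,-20.3]},
  {"jaw": 0.1,"linear": [-0.0322,0.0053,0],"angular": [0,0,-20.9]},
  {"jaw": 0.1,"linear": [-0.0322,0.0053,0],"angular": [0,0,-20.9]},
])

```text
clock: 15.48
ee_pos: [0.5243, 0.1904, 0.1145]
ee_rot: [-0.119, 0.697, -0.695, -0.131]
force: [-0.9, -4.8, -5.2]
finger_gap: 0.0312
```

```bash
python3 -c "
from h import *
snap('scene','scene11');snap('wrist','wrist11')
a=load('wrist11')['image'][180:400,220:440,::-1];b=load('scene11')['image'][110:220,270:380,::-1]
cv2.imwrite('pics/c11.png',np.hstack([cv2.resize(a,(400,400),interpolation=cv2.INTER_CUBIC),cv2.resize(b,(400,400),interpolation=cv2.INTER_CUBIC)]))
s=ctrl.observe();A=R.from_quat(s['ee_rot']);print('tool F',A.inv().apply(s['force']),s['wrist_torque'])
st(.355,.1088)
"
```

```text
tool F [-0.08456758  4.15975763  5.62448841] [-0.82106101 -0.34204449  0.37760501]
t 15.57 lin [-0.0005, 0.0003, -0.0] ang [-0.04, -0.03, -0.07] pos [0.5244 0.1904 0.1148] gap 0.031409370709980046 F [-1.46 -5.6  -3.93]
```

View pics/c11.png

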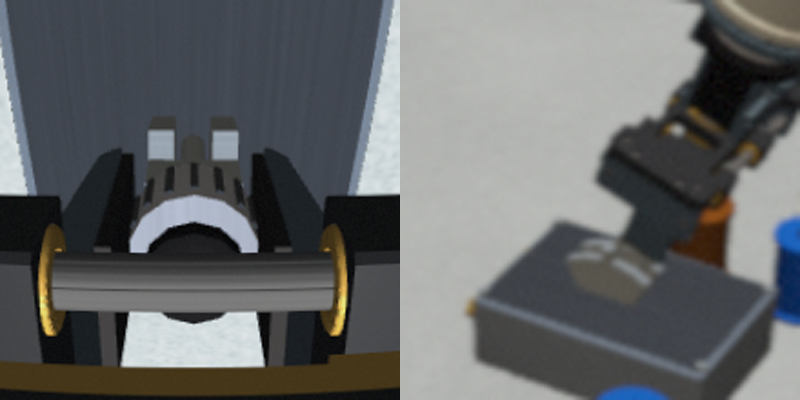

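Call:
drive_tool([
  {"jaw": 0.1,"linear": [-0.001,0,0.001],"angular": [0,0,-0.5]},
  {"jaw": 0.1,"linear": [-0.001,0.0,0.001],"angular": [0,0,-0.5]},
  {"jaw": 0.6,"linear": [-0.001,0,0.001],"angular": [0,0,-0.5]},
  {"jaw": 0.9,"linear": [-0.001,0,0.001],"angular": [0,0,-0.5]},
  {"jaw": 1,"linear": [-0.001,0,0.001],"angular": [0,0,-0.5]},
  {"jaw": 1,"linear": [-0.001,0,0.001],"angular": [0,0,-0.5]},
  {"jaw": 1,"linear": [-0.001,0,0.001],"angular": [0,0,-0.5]},
])

```text
clock: 16.45
ee_pos: [0.5254, 0.1894, 0.1144]
ee_rot: [-0.121, 0.696, -0.695, -0.133]
force: [-0.3, -1.1, 1.0]
finger_gap: 0.0786
```

Call:
drive_tool([
  {"jaw": 1,"linear": [0,-0.03,0],"angular": [0,0,0]},
  {"jaw": 1,"linear": [0,-0.07,0],"angular": [0,0,0]},
  {"jaw": 1,"linear": [0,-0.11,0],"angular": [0,0,0]},
  {"jaw": 1,"linear": [0,-0.11,0],"angular": [0,0,10]},
  {"jaw": 1,"linear": [0,-0.11,0],"angular": [0,0,20]},
  {"jaw": 1,"linear": [0,-0.11,0],"angular": [0,0,20]},
  {"jaw": 1,"linear": [0,-0.11,0],"angular": [0,0,20]},
])

```text
clock: 17.32
ee_pos: [0.5647, 0.1889, 0.2177]
ee_rot: [-0.001, -0.707, 0.707, 0.011]
force: [-0.4, 0.2, -0.1]
finger_gap: 0.0911
```

```bash
python3 -c "
from h import *
for n in ('scene','side','wrist'): snap(n,n+'12')
a=load('side12')['image'][300:460,190:350,::-1];b=load('scene12')['image'][120:220,280:380,::-1]
cv2.imwrite('pics/c12.png',np.hstack([cv2.resize(a,(400,400),interpolation=cv2.INTER_CUBIC),cv2.resize(b,(400,400),interpolation=cv2.INTER_CUBIC)]))
go([.45,.19,.3],rot())
"
```

```text
t 17.48 lin [0.1165, -0.0814, 0.0008] ang [-0.04, -1.02, 0.83] pos [0.5653 0.1887 0.217 ] gap 0.09092682838704957 F [ 0.36  0.22 -0.01]
```

View pics/c12.png

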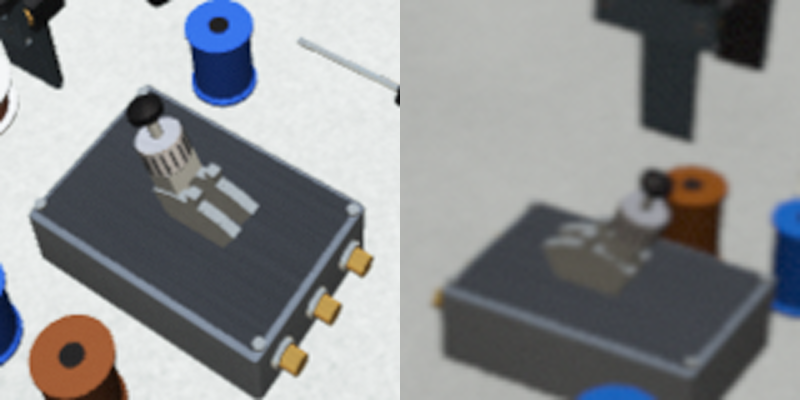

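View pics/wrist12.png

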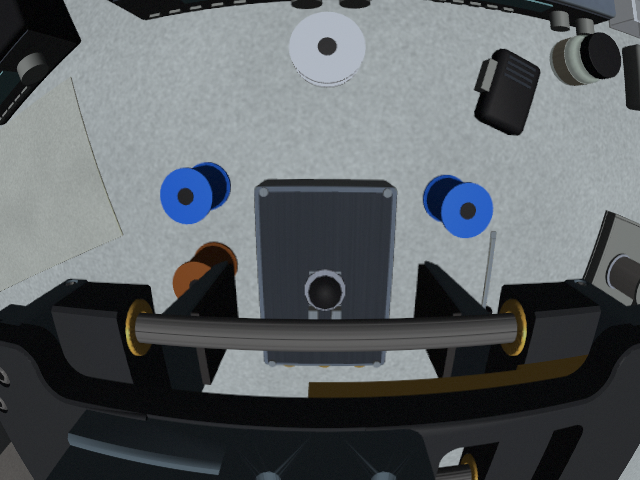

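```bash
python3 -c "
from h import *
D=load('side12');S=load('scene12')
def tri(a,b):
    o1,r1=ray(D,*a);o2,r2=ray(S,*b);t=np.linalg.lstsq(np.c_[r1,-r2],o2-o1,rcond=None)[0];return (o1+t[0]*r1+o2+t[1]*r2)/2,np.linalg.norm(o1+t[0]*r1-o2-t[1]*r2)
for n,a,b in(('knob',(248,344.4),(344.2,166)),('sleevetop',(253.4,353.6),(280+242/4,120+210/4))):
    p,e=tri(a,b);d=p-PIV;print(n,p,e,'q',np.arctan2(d[0],d[2]),'r',np.hypot(d[0],d[2]))
for q in(.30,.33,.35): 
  ax=np.array([np.sin(q),0,np.cos(q)])
  for r in(.1235,.104,.118): print(q,r,np.round(proj(D,PIV+[0,.001,0]+r*ax),1),np.round(proj(S,PIV+[0,.001,0]+r*ax),1))
cv2.imwrite('pics/f.png',S['image'][:,:,::-1])
a=D['image'][325:385,220:300,::-1];cv2.imwrite('pics/z12.png',cv2.resize(a,(800,600),interpolation=cv2.INTER_CUBIC))
"
```

```text
knob [0.53549508 0.18908876 0.14585792] 0.002103035356045109 q 0.3477409582250529 r 0.12323410475289527
sleevetop [0.52755248 0.18760574 0.12466374] 0.00048163418830659654 q 0.3453080452593111 r 0.10060216495301358
0.3 0.1235 [248.8 346.3] [342.4 164.3]
0.3 0.104 [253.  354.8] [340.1 169.8]
0.3 0.118 [250.  348.7] [341.7 165.8]
0.33 0.1235 [247.1 345.8] [343.6 165. ]
0.33 0.104 [251.5 354.3] [341.1 170.4]
0.33 0.118 [248.4 348.2] [342.9 166.6]
0.35 0.1235 [246.  345.5] [344.4 165.5]
0.35 0.104 [250.6 354. ] [341.8 170.9]
0.35 0.118 [247.3 347.9] [343.7 167. ]
```

View pics/z12.png

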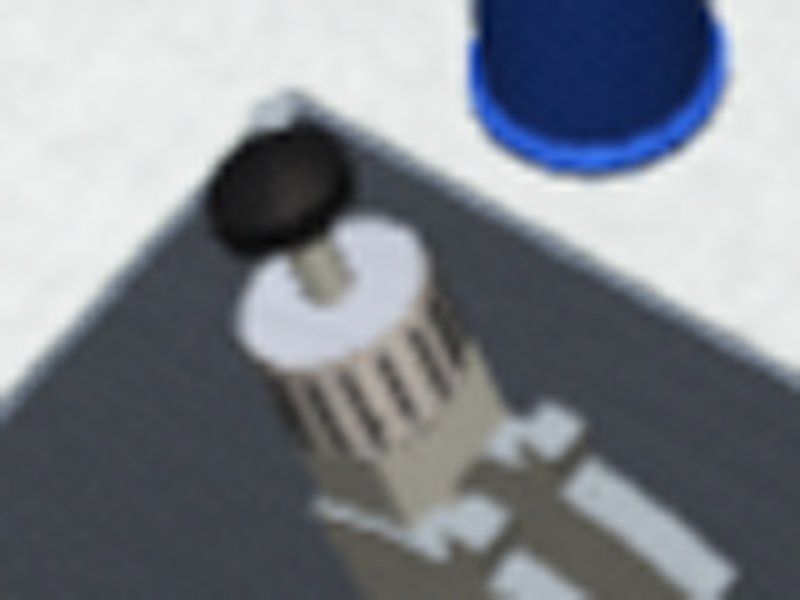

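View pics/f.png

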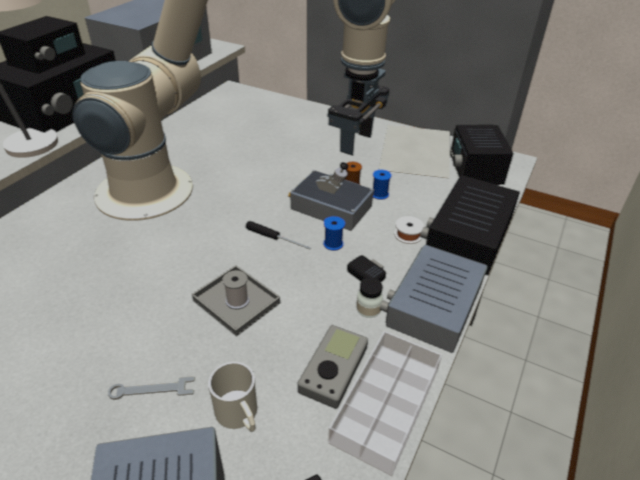

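```bash
python3 -c "
from h import *
s=ctrl.observe();print(s['joint_velocities'].round(3),s['force']);print(ctrl.finish_job())"
```

```text
[-0.002 -0.     0.009 -0.001 -0.008 -0.   ] [ 0.35921048  0.21878198 -0.00815129]
the job is handed in; nothing more can be done
None
```

The changeover is done, and I handed the job in after about 17.5 s of the 58 s allowed. I lifted the grey reel off the switch deck and set it down upright in the tray. I then gripped the collar sleeve, raised it about 13 mm, swung the lever through the gate and let the collar drop beyond the teeth.

**Last checks**
- **Lever and collar:** from the side and scene images the lever is at about +0.347 rad. The collar is down: its sleeve top measured about 101 mm from the pivot, against 104 mm expected. The stem shows between knob and sleeve, and the nose sits past the teeth.
- **Reel:** the scene image shows it standing upright near the tray's middle.
- **Bystanders and arm:** in the final scene image the bystanders look unmoved. The gripper was open and clear of everything, with wrist force about 0.4 N and the arm at rest.

**Disagreements**
- **Tray centre:** the scene and side cameras put it up to 8 mm apart. I averaged them with the wrist view; the reel's allowance is about ±40 mm.
- **Switch yaw:** estimates ranged from -2° to +0.6°. I used -1°.
- **Tool call:** one move call was refused because it lacked `angular`, and nothing moved.
- **Set-down force:** pressing the reel onto the tray floor peaked at about 19 N on the wrist before I let go.

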